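# Unclip and open the long parts tote

### The arm

A 6-joint arm with a two-finger parallel gripper is mounted at the origin on the work surface. World frame = base frame: x ahead of the robot, y to its left, z up, the work surface at z = 0. Lengths are in m, angles in degrees, forces in N, time in s.
With the tool pointing down it reaches from about 0.375 to 0.9 m from the base axis. Payload 3.1 kg.
Tool frame: the origin (TCP) lies at the very end of the fingers, on their centre line; the grasp point (between the pads) lies bot.hold_point_z behind it (bot.hold_point_z is the distance from the TCP to the grasp point, in m); z points along the fingers, y is the line along which they close (so a half turn about z gives the same grasp; the last joint's range is limited). The gripper opens to 87 mm and grips with 3 to 60 N. Pads are 19 mm wide; open, the fingers measure 117 mm over their backs; the gripper's body (75 mm by 190 mm) begins 51 mm behind the grasp point.
Start: joints at [57.439, 30.224, 82.088, -0, 67.689, -10.227], TCP at [0.237, 0.578, 0.223] pointing down, gripper open.
Joint ranges: [-176.69, 176.69], [-43.24, 126.21], [12.49, 139.97], [-82, 262], [0, 151.66], [-163.58, 163.58]. Speed limits (degrees/s): [159.86, 159.86, 180, 180, 180, 180].

### API

Orientations are given as a 3x3 rotation matrix whose columns are the frame's x, y, z axes.
In Python, from rig import bot gives the robot as it stands.
- The arm moves only by the tool apply_moves, never from a script. Its argument "plan" is one flat list of numbers, 4 for each row, row after row: the shift along the world's x, y, z normalised to -1 to 1, where 1 is 0.05 m, then the turn about the world's z normalised to -1 to 1, where 1 is 10 degrees. A call has 1 to 12 rows; each row shifts and turns the commanded pose from where the row before left it; what a row does not reach is not made up. A row lasts 1/8 s, in which the tool goes at most 62.5 mm and 10.7 degrees, less where a joint would pass 70% of its speed; a pose out of reach is approached as far as the arm can. A call with a number of a shift or a turn outside -1 to 1 is refused whole. A call with a gripper value outside its range is refused whole. "grip" is the closure, from -1 (fully open) to 1 (shut), so that 0 is half open, set as the call begins (left out, the last holds). The fingers move at their own pace and stop on an object; the grip force is fixed at half the most. Time passes only in rows, so rows that do not move let the fingers close. It gives the time, the measured TCP pose, the force, the opening and the grip force at its end, in the units of the state.
- bot.read_state(): the state, without advancing time (a new reading comes with each control period).
- bot.capture(name): name is "side" or "top"; returns (picture, depth): 384x512x3 uint8, red, green, blue; 384x512 float32, m along the optical axis (not along the pixel's ray), 0 where there is no reading.
- bot.camera_info(name): a dict with "vertical_fov" (degrees; the focal length in pixels is half the picture's height over the tangent of half this angle, whatever the lens; pixels are square), "cx", "cy" (the principal point, pixels), "rvec" (rotation vector, rad) and "tvec" (3), from world to camera coordinates, as OpenCV has them. Camera axes: x right, y down, z forward; pixel columns grow to the right and rows downward; lengths in m; the calibration is good to about 2 mm. A picture is of the moment at which its call begins. camera_info takes no time and is no camera call.
- bot.hand_in(): hands the job in; it is judged then, once.
Trained networks look in the newest picture that a camera, given by its name, has taken for a name from the list of things; names that differ only in an ending like _2 or _b are one class to them, and where a whole thing is asked for, a point or a joint stands for the part that bears it (a point fixed in the world has none). Each returns a list of dicts, best first, with "p" (0 to 1); they miss things now and then, are a little off and sometimes report something else, mostly with a low value. They report only what shows in the picture. A call takes as long as a camera call. They do not tell look-alikes from the thing itself.
- bot.outline_of(camera, target): "mask" (384x512 bool, what is visible of it) and "xy" ([column, row] as shares, 0 to 1, of the picture: columns of its width, rows of its height, amid what is visible of it).
- bot.pinpoint(camera, target): "xy" ([column, row] as shares, 0 to 1, of the picture: columns of its width, rows of its height: a listed point, or the origin of a listed thing).
The state is a dict: "time_s": time; "joint_positions": joint angles; "qvel": joint speeds; "tau": joint torques, N m; "position": TCP position; "tcp_rot": TCP orientation; "force": force on the tool from outside, world axes, zero at the start; "moment": the same for the moment, N m; "opening": opening from 0.0 (shut) to 1.0 (fully open); "grasp_force": force on a finger pad.
Only numpy, scipy, OpenCV 4.12 (cv2) and the standard library are available. Lean on these libraries where they do the work, as an engineer would, in place of code of your own. Each camera call takes 0.05 s, during which the arm holds its last target. There are 200 camera calls.

### The job

Open the long parts tote (the one whose lid has a bar handle): flip both of its sprung bale clips outward, off opposite edges of the lid, then lift the lid off and set it down gently, handle up, in the middle of the black rubber mat. Leave the clips open and do not touch the small square tote.

Things in the scene. Friction and masses are not known exactly. Their poses are not given: they have to be found in the camera images.
- lid_handle (a point): Centre of the black bar handle on the grey lid of the long blue tote (tote fixed, 140x200x95 mm). Lid axes: z up, y long side. Bar 90 (y) x 16 x 16 mm, centre 34 mm above the lid's flat top, 42 above its underside. Lid loose, 0.3 kg, 156 (x) x 216 (y) x 8 mm, 6 mm ribs below, inside the tote. Steel clips hold its +y and -y edges.
- clip_left (a joint): Clip at the closed lid's +y edge, x = 0: 0 rad shut, 1.9 open, hanging outside. Hinge along x, y = 104 mm, 82 mm below the bar's centre. Upright tab 44 mm wide, inner face at y = 114 mm, from 5 to 38 mm above the lid's top; below it a nib reaches in to y = 104 mm. Push the tab outward 40 mm at 12 mm above the lid: over-centre spring, shuts below 0.25 rad (2 N), else snaps open and stays.
- clip_right (a joint): The same clip, mirrored, at the lid's -y edge (tab's inner face at y = -114 mm from the bar's centre): 0 rad closed, growing outward to 1.9 fully open.
- mat_top (a point): Centre of the top of the black rubber mat lying fixed on the bench, 200 mm (x) by 260 mm (y), 4 mm thick; z up. With the lid resting flat on it, the centre of the handle bar is 48 mm above this point.
- small_tote: Bystander: small square blue tote, 120 x 120 x 75 mm, round knob on its lid (knob's top at 111 mm, clips to 121 mm), fixed to the bench. Origin at the centre of its underside. Not to be touched.
Mind the look-alikes: they are no part of the job. What is shaped like the part that bears clip_left but orange is not meant.

How it is judged:
By the outcome, as a careful person would: the job done as asked, in the order asked, and still so for the second after the job is handed in, with the robot touching nothing.
It also fails if it takes over 58 s, if anything falls off the work surface, if the arm or the gripper's body presses on something with over 40 N, if the wrist force passes 120 N, or if a joint passes its speed limit or range.

## Working session

There is one attempt and no reset: what is moved stays moved. The work goes in short steps, Python scripts to look and compute and a tool call to move; the robot and the scene stay as the last step left them, time stands still between calls to the robot, and variables do not carry over. Pictures are saved under pics/ and viewed, at most 10 in all, crops included, and the job is handed in when it is done.

Besides the shell and the picture viewer there is one more tool, called after "Emit:" as name(argument=value, ...) on one line, values as JSON. apply_moves: Moves the arm, as the interface text tells. Its arguments: {"type":"object","properties":{"plan":{"type":"array","items":{"type":"number"}},"grip":{"type":"number"}},"required":["plan"]}

```bash
ls; mkdir -p pics; cat > h.py <<'E'
import numpy as np, cv2
from rig import bot
def cam(n):
    i=bot.camera_info(n); R=cv2.Rodrigues(np.array(i["rvec"],float))[0]; t=np.array(i["tvec"],float).ravel()
    f=192/np.tan(np.radians(i["vertical_fov"])/2); return f,i["cx"],i["cy"],R,t
def world(n,u,v,d):
    f,cx,cy,R,t=cam(n); u,v,d=map(np.asarray,(u,v,d))
    p=np.stack([(u-cx)*d/f,(v-cy)*d/f,d],-1); return (p-t)@R
def ray_z(n,u,v,z):
    f,cx,cy,R,t=cam(n); c=-R.T@t; r=R.T@np.array([(u-cx)/f,(v-cy)/f,1]); return c+r*(z-c[2])/r[2]
def pix(n,P):
    f,cx,cy,R,t=cam(n); q=R@np.asarray(P)+t; return q[0]/q[2]*f+cx,q[1]/q[2]*f+cy
E
python3 - <<'E'
from h import *
np.set_printoptions(precision=4,suppress=True)
ims=[]
for n in("top","side"):
    p,d=bot.capture(n); np.save(f"pics/{n}_d.npy",d); cv2.imwrite(f"pics/{n}0.png",p[:,:,::-1])
    print(n,bot.camera_info(n))
    for t in("lid_handle","clip_left","clip_right","mat_top","small_tote"):
        for r in bot.pinpoint(n,t)[:4]:
            u,v=r["xy"][0]*512,r["xy"][1]*384; dd=d[min(int(v),383),min(int(u),511)]
            print(n,t,round(r["p"],2),round(u,1),round(v,1),world(n,u,v,dd) if dd>0 else None)
print(bot.hold_point_z, bot.read_state())
E
```

```text
pics
top {'vertical_fov': 48.80552112980688, 'cx': 265.9133100679958, 'cy': 189.9476331383072, 'rvec': array([ 2.1899, -2.17  ,  0.0792]), 'tvec': array([-0.0167,  0.5156,  1.2676])}
top lid_handle 0.66 196.7 201.9 [0.4715 0.1769 0.1445]Traceback (most recent call last):
  File "<stdin>", line 8, in <module>
ValueError: it knows: lid_handle, mat_top, small_tote
```

View pics/top0.png

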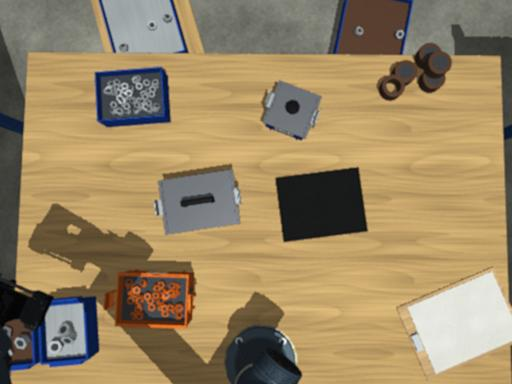

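The top view shows the long tote's grey lid with its bar at about (198,200), clips at (158,208) and (238,192), the black mat at (321,204) and the small tote at (292,107). The orange bin at (155,299) and the blue bins are distractors.

```bash
python3 - <<'E'
from h import *
np.set_printoptions(precision=4,suppress=True)
for n in("top","side"):
    p,d=bot.capture(n); np.save(f"pics/{n}_d.npy",d); np.save(f"pics/{n}_p.npy",p); cv2.imwrite(f"pics/{n}0.png",p[:,:,::-1])
    if n=="side": print(bot.camera_info(n))
    for t in("lid_handle","mat_top","small_tote"):
        for r in bot.pinpoint(n,t)[:4]:
            u,v=r["xy"][0]*512,r["xy"][1]*384; dd=d[min(int(v),383),min(int(u),511)]
            print(n,t,round(r["p"],2),round(u,1),round(v,1),world(n,u,v,dd) if dd>0 else None)
    for t in("lid_handle","clip_left","small_tote"):
        try:
            for r in bot.outline_of(n,t)[:4]:
                m=r["mask"]&(d>0); v,u=np.nonzero(m); W=world(n,u,v,d[m])
                print(n,"outl",t,round(r["p"],2),np.array(r["xy"])*[512,384],m.sum(),np.median(W,0),W.min(0),W.max(0))
        except Exception as e: print(t,e)
    if n=="top": big=cv2.resize(p[150:250,140:380],None,fx=3.3,fy=3.3,interpolation=cv2.INTER_CUBIC); cv2.imwrite("pics/crop0.png",big[:,:,::-1])
# lid from depth (top)
d=np.load("pics/top_d.npy"); v,u=np.mgrid[0:384,0:512]; W=world("top",u,v,d)
z=W[...,2]; reg=(u>130)&(u<265)&(v>150)&(v<250)&(d>0)
print("z hist",np.histogram(z[reg],bins=np.arange(0,.18,.01)))
m=reg&(z>.09)&(z<.115); r=cv2.minAreaRect(W[m][:,:2].astype(np.float32)); print("lid rect",r,np.median(z[m]))
m=reg&(z>.125); print("bar+?",m.sum(),cv2.minAreaRect(W[m][:,:2].astype(np.float32)))
p=np.load("pics/top_p.npy").astype(int)
m=(p.sum(2)<75)&(u>265)&(u<380)&(v>155)&(v<255)&(d>0); print("mat",m.sum(),cv2.minAreaRect(W[m][:,:2].astype(np.float32)),np.median(z[m]))
print(bot.hold_point_z, bot.read_state())
E
```

```text
top lid_handle 0.92 194.4 201.6 [0.4724 0.1838 0.1416]
top mat_top 0.56 324.2 204.1 [ 0.4748 -0.1908  0.0074]
top small_tote 0.85 288.5 117.7 [ 0.7237 -0.0765  0.0833]
top outl lid_handle 0.8 [197.4784 201.1008] 4133 [0.4738 0.1793 0.1044] [ 0.3847  0.0624 -0.0065] [0.5709 0.3248 0.1518]
top outl clip_left 0.67 [156.5184 205.2096] 91 [0.4592 0.2913 0.1139] [0.4403 0.2829 0.1042] [0.4778 0.2958 0.145 ]
top outl clip_left 0.64 [108.9024 298.2912] 150 [0.2028 0.4211 0.113 ] [ 0.1724  0.4096 -0.0015] [0.2229 0.4594 0.1459]
top outl small_tote 0.77 [293.6832 110.016 ] 2297 [ 0.7451 -0.0838  0.0847] [ 0.6663 -0.1729 -0.0023] [ 0.8335 -0.0047  0.1262]
{'vertical_fov': 48.65606151734073, 'cx': 250.55027303329047, 'cy': 191.61332749980713, 'rvec': array([ 2.0346, -0.7173,  0.4093]), 'tvec': array([-0.3981,  0.2516,  0.8532])}
side lid_handle 0.88 196.1 156.3 [0.4664 0.1771 0.1414]
side mat_top 0.96 284.1 263.3 [ 0.472  -0.1749  0.0021]
side small_tote 0.64 332.0 205.6 [ 0.6824 -0.1284  0.0522]
side outl lid_handle 0.79 [200.4992 168.384 ] 2244 [0.4597 0.1644 0.1025] [ 0.3774  0.0579 -0.0049] 
[... 888 characters left out ...]
 1403 ((0.47562137246131897, -0.18079806864261627), (0.18985530734062195, 0.2514113485813141), 7.814403057098389) 0.004869795444759682
0.0187 {'time_s': 0.8, 'joint_positions': array([ 57.4395,  30.2213,  82.087 ,   0.0007,  67.6861, -10.2284]), 'qvel': array([-0.0125,  0.0469,  0.0804, -0.0564, -0.0757, -0.0045]), 'tau': array([ -0.0002, -43.9954, -17.6977,   0.0634,   0.0503,  -0.    ]), 'position': array([0.2375, 0.5781, 0.2226]), 'tcp_rot': array([[-0.925 ,  0.38  ,  0.    ],
       [ 0.38  ,  0.925 ,  0.0001],
       [-0.    ,  0.0001, -1.    ]]), 'force': array([ 0.6486,  0.7507, -0.625 ]), 'moment': array([ 0.0236, -0.0318, -0.0152]), 'grasp_force': 0.0, 'opening': 1.0005963884368045}
```

View pics/side0.png

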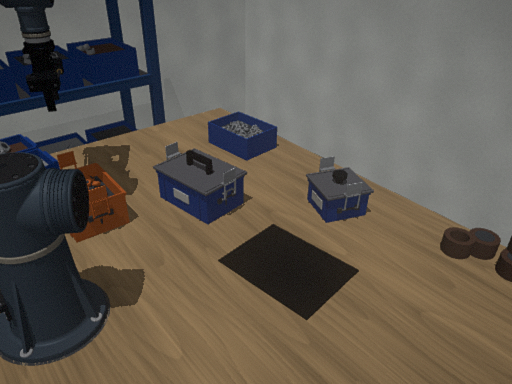

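View pics/crop0.png

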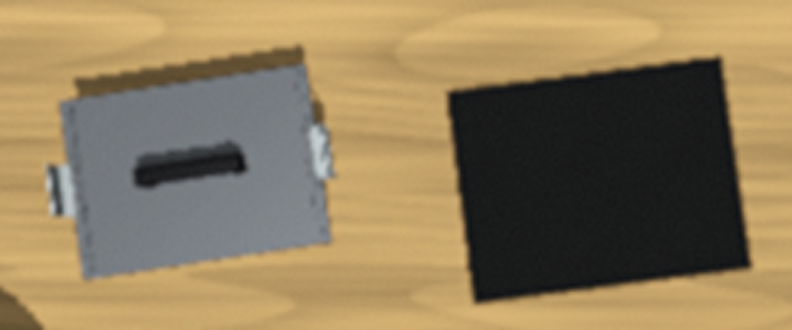

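The side view shows the same layout: long tote at (200,180), its clips at (172,150) and (229,182), mat at (285,267) and small tote at (340,190). The crop confirms the bar handle and one steel clip at each end of the long lid, plus the black mat.

Look-alikes (top pixels): the small tote's lid with a round knob (292,107), and the orange bin with a clip (109,298). I choose the grey bar-handled lid at (198,200). Next I refine its pose from the saved depth.

```bash
python3 - <<'E'
from h import *
np.set_printoptions(precision=4,suppress=True)
d=np.load("pics/top_d.npy"); p=np.load("pics/top_p.npy").astype(int); v,u=np.mgrid[0:384,0:512]; W=world("top",u,v,d); z=W[...,2]
reg=(u>130)&(u<265)&(v>150)&(v<250)&(d>0)
m=(reg&(z>.096)).astype(np.uint8); m=cv2.morphologyEx(m,cv2.MORPH_OPEN,np.ones((31,31)))>0
m&=(z<.112); r=cv2.minAreaRect(W[m][:,:2].astype(np.float32)); print("lid",r)
a=np.radians(9.1); X=np.array([np.cos(a),np.sin(a)]); Y=np.array([-np.sin(a),np.cos(a)])
c=np.array([.4755,.1790]); L=(W[...,:2]-c)@np.stack([X,Y],1)
b=reg&(z>.13)&(abs(L[...,1])<80e-3); q=L[b]; print("bar local min/max",q.min(0),q.max(0),np.median(q,0),cv2.minAreaRect(W[b][:,:2].astype(np.float32)),np.median(z[b]))
for s in(1,-1):
    b=reg&(z>.115)&(L[...,1]*s>.09); q=L[b]; print("tab",s,b.sum(),q.min(0),q.max(0),np.median(q,0),z[b].max())
b=m&(abs(L[...,0])<.06); print("lid y ext",L[b][:,1].min(),L[b][:,1].max()); b=m&(abs(L[...,1])<.08);print("x ext",L[b][:,0].min(),L[b][:,0].max())
M=cv2.erode(((p.sum(2)<110)&(u>265)&(u<380)&(v>155)&(v<255)&(d>0)).astype(np.uint8),np.ones((1,1)))>0
print("mat",M.sum(),cv2.minAreaRect(W[M][:,:2].astype(np.float32)))
E
```

```text
lid ((0.0, 0.0), (0.0, 0.0), 0.0)
bar local min/max [-0.0078 -0.0441] [0.0085 0.0454] [-0.0002  0.0007] ((0.4757567346096039, 0.17970409989356995), (0.01621926762163639, 0.08946476876735687), 9.123711585998535) 0.1460572055545227
tab 1 55 [-0.0203  0.1136] [0.0218 0.1176] [0.0001 0.1151] 0.1449516741062257
tab -1 28 [-0.0212 -0.1163] [ 0.0209 -0.1093] [ 0.0008 -0.1154] 0.14754334636573774Traceback (most recent call last):
  File "<stdin>", line 12, in <module>
    return umr_minimum(a, axis, None, out, keepdims, initial, where)
ValueError: zero-size array to reduction operation minimum which has no identity
```

Emit:
apply_moves(plan=[0.5, -0.71, 0, -0.65, 0.5, -0.71, 0, -0.65, 0.5, -0.71, 0, -0.65, 0.5, -0.71, 0, -0.65, 0.5, -0.71, 0, -0.65, 0.5, -0.71, 0, -0.65, 0.5, -0.71, 0, -0.65, 0.5, -0.71, 0, -0.65, 0.51, -0.71, 0, -0.66, 0, 0, 0, 0, 0, 0, 0, 0], grip=1)

```text
time_s: 2.17
position: [0.4626, 0.2587, 0.2225]
tcp_rot: [[-0.158, 0.988, -0.001], [0.988, 0.158, 0.0], [0.0, -0.001, -1.0]]
force: [0.3, 0.9, -0.1]
opening: 0.005
grasp_force: 0.0
```

Emit:
apply_moves(plan=[0, 0, -0.5, 0, 0, 0, -0.5, 0, 0, 0, -0.5, 0, 0, 0, -0.4, 0, 0, 0, -0.22, 0, 0, 0, 0, 0])

```text
time_s: 2.92
position: [0.4621, 0.2592, 0.1161]
tcp_rot: [[-0.159, 0.987, -0.002], [0.987, 0.159, -0.0], [-0.0, -0.002, -1.0]]
force: [-0.6, -0.3, 0.2]
opening: 0.005
grasp_force: 0.0
```

Emit:
apply_moves(plan=[-0.038, 0.237, 0, 0, -0.038, 0.237, 0, 0, -0.038, 0.237, 0, 0, -0.038, 0.237, 0, 0, -0.038, 0.237, 0, 0, -0.038, 0.237, 0, 0, 0, 0, 0, 0])

```text
time_s: 3.8
position: [0.4515, 0.3308, 0.1166]
tcp_rot: [[-0.159, 0.987, 0.0], [0.987, 0.159, 0.0], [0.0, 0.001, -1.0]]
force: [0.3, -0.3, -0.5]
opening: 0.009
grasp_force: 0.0
```

Emit:
apply_moves(plan=[0, 0, 0.8, 0, 0, 0, 0.8, 0, 0.123, -0.768, 0, 0, 0.123, -0.768, 0, 0, 0.123, -0.768, 0, 0, 0.123, -0.768, 0, 0, 0.123, -0.768, 0, 0, 0.123, -0.766, 0, 0, 0, 0, 0, 0])

```text
time_s: 4.92
position: [0.489, 0.097, 0.1966]
tcp_rot: [[-0.153, 0.988, 0.0], [0.988, 0.153, -0.0], [-0.0, 0.0, -1.0]]
force: [-0.8, 0.5, 1.0]
opening: 0.004
grasp_force: 0.0
```

Emit:
apply_moves(plan=[0, 0, -0.5, 0, 0, 0, -0.5, 0, 0, 0, -0.4, 0, 0, 0, -0.21, 0, 0, 0, 0, 0])

```text
time_s: 5.55
position: [0.4879, 0.0999, 0.1156]
tcp_rot: [[-0.158, 0.987, -0.002], [0.987, 0.158, 0.0], [0.0, -0.002, -1.0]]
force: [0.6, 0.3, -0.0]
opening: 0.008
grasp_force: 0.0
```

Emit:
apply_moves(plan=[0.038, -0.237, 0, 0, 0.038, -0.237, 0, 0, 0.038, -0.237, 0, 0, 0.038, -0.237, 0, 0, 0.038, -0.237, 0, 0, 0.038, -0.237, 0, 0, 0, 0, 0, 0])

```text
time_s: 6.42
position: [0.5003, 0.0272, 0.1161]
tcp_rot: [[-0.156, 0.988, 0.001], [0.988, 0.156, -0.0], [-0.0, 0.001, -1.0]]
force: [-0.2, -0.4, -0.7]
opening: 0.006
grasp_force: 0.0
```

Emit:
apply_moves(plan=[0, 0, 0.8, 0, 0, 0, 0.9, 0, -0.12, 0.75, 0, 0, -0.12, 0.75, 0, 0, -0.12, 0.75, 0, 0, -0.12, 0.76, 0, 0, 0, 0, 0, 0, 0, 0, 0, 0], grip=-1)

```text
time_s: 7.42
position: [0.4757, 0.1787, 0.201]
tcp_rot: [[-0.158, 0.987, -0.0], [0.987, 0.158, -0.0], [-0.0, -0.0, -1.0]]
force: [-0.5, 0.5, -0.0]
opening: 0.833
grasp_force: 0.0
```

```bash
python3 - <<'E'
from h import *
A,_=bot.capture("top"); B,_=bot.capture("side")
f=lambda p:cv2.resize(p,(400,400),interpolation=cv2.INTER_CUBIC)
cv2.imwrite("pics/c1.png",np.hstack([f(A[145:265,135:255]),f(B[100:240,130:270])])[:,:,::-1])
s=bot.read_state();print(s["position"],s["opening"])
E
```

```text
[0.47599792 0.17803324 0.20098625] 0.9198660969790063
```

View pics/c1.png

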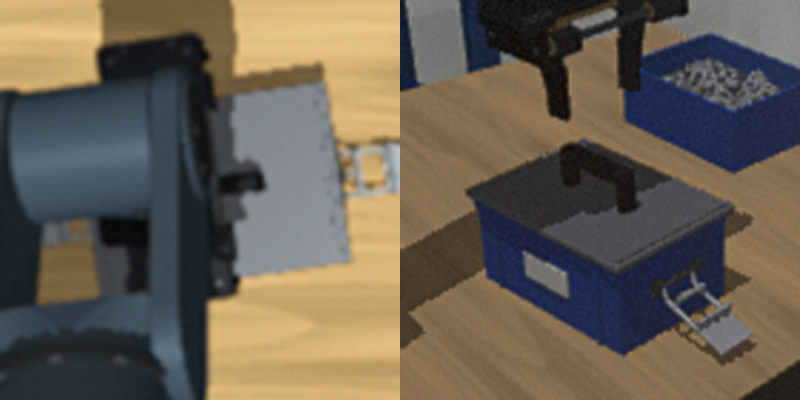

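The crops show both clips open: the right one hangs outward (top crop (370,168), side crop (710,320)), and the left one is outward at top crop (70,235). The lid is still in place with the open fingers straddling above the bar, so I grasp it now.

Emit:
apply_moves(plan=[0, 0.03, -0.6, 0, 0, 0, -0.6, 0, 0, 0, -0.3, 0, 0, 0, -0.16, 0, 0, 0, 0, 0])

```text
time_s: 8.15
position: [0.4761, 0.18, 0.118]
tcp_rot: [[-0.157, 0.988, -0.0], [0.988, 0.157, -0.0], [-0.0, -0.0, -1.0]]
force: [0.1, 0.0, -0.3]
opening: 0.997
grasp_force: 0.0
```

Emit:
apply_moves(plan=[0, 0, 0, 0, 0, 0, 0, 0, 0, 0, 0, 0, 0, 0, 0, 0, 0, 0, 0, 0, 0, 0, 0, 0, 0, 0, 0, 0], grip=1)

```text
time_s: 9.02
position: [0.4759, 0.1803, 0.118]
tcp_rot: [[-0.158, 0.987, -0.0], [0.987, 0.158, -0.0], [-0.0, -0.0, -1.0]]
force: [-0.1, 0.6, -0.1]
opening: 0.287
grasp_force: 0.0
```

Emit:
apply_moves(plan=[0, 0, 0, 0, 0, 0, 0, 0, 0, 0, 0, 0, 0, 0, 0, 0])

```text
time_s: 9.52
position: [0.4761, 0.1804, 0.1179]
tcp_rot: [[-0.157, 0.988, 0.001], [0.988, 0.157, 0.0], [0.0, 0.001, -1.0]]
force: [-0.6, 0.2, -1.9]
opening: 0.179
grasp_force: 30.0
```

Emit:
apply_moves(plan=[0, 0, 0.1, 0, 0, 0, 0.2, 0, 0, 0, 0.4, 0, 0, 0, 0.4, 0, 0, 0, 0.4, 0, 0, 0, 0, 0])

```text
time_s: 10.28
position: [0.4775, 0.1806, 0.195]
tcp_rot: [[-0.158, 0.987, 0.005], [0.987, 0.158, 0.001], [-0.0, 0.005, -1.0]]
force: [0.5, -0.4, -3.3]
opening: 0.18
grasp_force: 30.0
```

Emit:
apply_moves(plan=[0, -0.3, 0, 0, 0, -0.6, 0, 0, 0, -0.8, 0, 0, 0, -0.8, 0, 0, 0, -0.8, 0, -0.13, 0, -0.8, 0, 0, 0, -0.8, 0, 0, 0, -0.8, 0, 0, 0, -0.7, 0, 0, 0, -0.5, 0, 0, 0, -0.3, 0, 0, 0, 0, 0, 0])

```text
time_s: 11.78
position: [0.4753, -0.1805, 0.1924]
tcp_rot: [[-0.133, 0.991, -0.001], [0.991, 0.133, 0.001], [0.001, -0.001, -1.0]]
force: [0.9, 0.5, -1.6]
opening: 0.181
grasp_force: 30.0
```

```bash
python3 - <<'E'
from h import *
np.set_printoptions(precision=4,suppress=True)
B,d=bot.capture("side"); s=bot.read_state();print(s["position"],s["opening"])
cv2.imwrite("pics/s2.png",B[:,:,::-1])
# mat in first side/top pictures: dark, low, around mat
v,u=np.mgrid[0:384,0:512]
for n,th in(("top",110),):
    p=np.load(f"pics/{n}_p.npy").astype(int); W=world(n,u,v,np.full(u.shape,1.)*np.load(f"pics/{n}_d.npy"))
    M=((p.sum(2)<150)&(abs(W[...,0]-.475)<.15)&(abs(W[...,1]+.18)<.17)&(W[...,2]<.02)).astype(np.uint8)
    M=cv2.morphologyEx(M,cv2.MORPH_OPEN,np.ones((9,9)))>0
    print(n,M.sum(),cv2.minAreaRect(W[M][:,:2].astype(np.float32)),W[M].mean(0))
E
```

```text
[ 0.4752 -0.1794  0.1925] 0.17663402389811209
top 5120 ((0.4758276343345642, -0.1806250810623169), (0.19467085599899292, 0.25511014461517334), 7.722333908081055) [ 0.4752 -0.1813  0.0049]
```

View pics/s2.png

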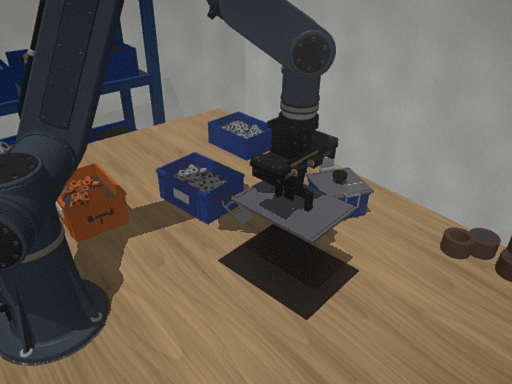

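The side view shows the lid held level above the mat (mat about (285,267)). The open tote is behind at (200,185), and the small tote is untouched at (340,190). Lowering now.

Emit:
apply_moves(plan=[0, -0.02, -0.4, 0, 0, 0, -0.6, 0, 0, 0, -0.6, 0, 0, 0, -0.6, 0, 0, 0, -0.4, 0, 0, 0, -0.25, 0, 0, 0, -0.15, 0, 0, 0, -0.08, 0, 0, 0, 0, 0, 0, 0, 0, 0])

```text
time_s: 13.08
position: [0.4762, -0.1809, 0.0396]
tcp_rot: [[-0.135, 0.991, 0.001], [0.991, 0.135, -0.001], [-0.001, 0.001, -1.0]]
force: [0.3, -0.6, -2.7]
opening: 0.18
grasp_force: 30.0
```

Emit:
apply_moves(plan=[0, 0, -0.02, 0, 0, 0, -0.02, 0, 0, 0, 0, 0])

```text
time_s: 13.45
position: [0.4758, -0.1807, 0.037]
tcp_rot: [[-0.135, 0.991, -0.0], [0.991, 0.135, 0.0], [0.0, -0.0, -1.0]]
force: [1.0, -0.5, -2.5]
opening: 0.178
grasp_force: 30.0
```

Emit:
apply_moves(plan=[0, 0, -0.02, 0, 0, 0, -0.02, 0, 0, 0, 0, 0])

```text
time_s: 13.82
position: [0.4758, -0.1806, 0.0349]
tcp_rot: [[-0.135, 0.991, -0.0], [0.991, 0.135, 0.0], [0.0, -0.0, -1.0]]
force: [-0.2, -0.5, -2.0]
opening: 0.179
grasp_force: 30.0
```

Emit:
apply_moves(plan=[0, 0, -0.02, 0, 0, 0, -0.01, 0, 0, 0, 0, 0])

```text
time_s: 14.2
position: [0.4758, -0.1807, 0.0335]
tcp_rot: [[-0.135, 0.991, -0.0], [0.991, 0.135, 0.0], [0.0, -0.0, -1.0]]
force: [0.0, 0.2, -1.6]
opening: 0.177
grasp_force: 30.0
```

Emit:
apply_moves(plan=[0, 0, -0.01, 0, 0, 0, -0.01, 0, 0, 0, 0, 0, 0, 0, 0, 0])

```text
time_s: 14.7
position: [0.476, -0.1807, 0.0329]
tcp_rot: [[-0.135, 0.991, 0.0], [0.991, 0.135, -0.0], [-0.0, 0.0, -1.0]]
force: [0.1, 0.3, 4.1]
opening: 0.186
grasp_force: 30.0
```

Emit:
apply_moves(plan=[0, 0, 0, 0, 0, 0, 0, 0, 0, 0, 0, 0, 0, 0, 0, 0, 0, 0, 0, 0, 0, 0, 0, 0, 0, 0, 0, 0, 0, 0, 0, 0], grip=-1)

```text
time_s: 15.7
position: [0.4759, -0.1807, 0.0325]
tcp_rot: [[-0.135, 0.991, 0.0], [0.991, 0.135, -0.0], [-0.0, 0.0, -1.0]]
force: [0.6, -0.4, 1.1]
opening: 0.967
grasp_force: 0.0
```

Emit:
apply_moves(plan=[0, 0, 0.2, 0, 0, 0, 0.5, 0, 0, 0, 0.7, 0, 0, 0, 0.7, 0, 0, 0, 0.7, 0, 0, 0, 0.7, 0, 0, 0.8, 0, 0, 0, 0.8, 0, 0, 0, 0.8, 0, 0, 0, 0.8, 0, 0, 0, 0, 0, 0])

```text
time_s: 17.08
position: [0.4749, -0.0183, 0.2081]
tcp_rot: [[-0.139, 0.99, -0.0], [0.99, 0.139, 0.0], [0.0, -0.0, -1.0]]
force: [0.9, -0.7, -0.0]
opening: 1.003
grasp_force: 0.0
```

```bash
python3 - <<'E'
from h import *
np.set_printoptions(precision=4,suppress=True)
A,d=bot.capture("top"); B,_=bot.capture("side"); s=bot.read_state();print(s["position"],s["opening"],s["force"])
f=lambda p:cv2.resize(p,(400,300))
cv2.imwrite("pics/fin.png",np.hstack([f(A),f(B)])[:,:,::-1])
v,u=np.mgrid[0:384,0:512]; W=world("top",u,v,d); z=W[...,2]
reg=(abs(W[...,0]-.475)<.14)&(abs(W[...,1]+.18)<.14)
for a,b in((.045,.075),(.01,.03)):
    m=reg&(z>a)&(z<b); print(m.sum(),cv2.minAreaRect(W[m][:,:2].astype(np.float32)),np.median(z[m]))
E
```

```text
[ 0.476  -0.0207  0.2081] 1.0007439060821768 [-0.1012 -0.0244  0.6069]
167 ((0.47936132550239563, -0.1807255744934082), (0.015743844211101532, 0.09035474061965942), 7.772519588470459) 0.06013716688963058
2916 ((0.48076313734054565, -0.19449034333229065), (0.19712266325950623, 0.23271465301513672), 5.114174842834473) 0.01895878054500769
```

View pics/fin.png

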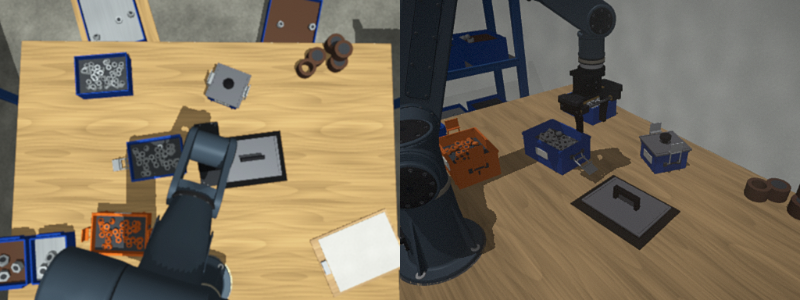

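The final view shows the lid flat and handle up, centred on the mat: bar at side (627,197), within 4 mm of the mat centre. Both clips are open, at top (118,163) and side (588,168), and the small tote is untouched. Handing in.

```bash
python3 -c "
from rig import bot
print(bot.hand_in())"
```

```text
the job is handed in; nothing more can be done
None
```

I flipped both clips open and set the lid down handle up on the black mat, about 4 mm off its centre. The small tote was not touched, and I handed the job in at about 17 s; no verdict came back.

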